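# Clamp a seized hand stamp in the cam fixture

## Robot

A 6-joint arm with a two-finger parallel gripper is mounted at the origin on the work surface. World frame = base frame: x ahead of the robot, y to its left, z up, the work surface at z = 0. Lengths are in mm, angles in rad, forces in N, time in s.
With the tool pointing down it reaches from about 350 to 925 mm from the base axis. Payload 6.4 kg.
Tool frame: the origin (TCP) lies midway between the tips of the shut fingers; the grasp point (between the pads) lies 19 mm behind it; z points along the fingers, y is the line along which they close (so a half turn about z gives the same grasp; the last joint's range is limited). The gripper opens to 94 mm and grips with 3 to 60 N. Pads are 16 mm wide; open, the fingers measure 119 mm over their backs; the gripper's body (75 mm by 177 mm) begins 78 mm behind the grasp point.
Start: joints at [-1.388, 0.245, 1.558, -0, 1.339, -0.174], TCP at [227.036, -609.072, 205.455] pointing down, gripper open.
Joint ranges: [-3.13, 3.13], [-1.02, 2.26], [0.13, 2.54], [-0.95, 4.09], [0.21, 2.88], [-2.74, 2.74]. Speed limits (rad/s): [2.57, 2.57, 3.14, 3.14, 3.14, 3.14].

## Interface

Orientations are given as a unit quaternion [x, y, z, w].
In Python, from rig import robot, imaging, order gives the robot as it stands.
- The arm moves only by the tool servo_tool, never from a script. Its argument "series" is a list of rows, each an object of numbers: "x", "y", "z": the shift along the tool's x, y, z in cm; "ax", "ay", "az": the turn, a rotation vector about the tool's x, y, z in rad; "jaw": the opening, from 0 (shut) to 1 (fully open). In form: [{"x": .., "y": .., "z": .., "ax": .., "ay": .., "az": .., "jaw": ..}, ...]. A call has 1 to 12 rows; each row shifts and turns the commanded pose from where the row before left it, along the tool's axes as they then stand; what a row does not reach is not made up. A row lasts 1/8 s, in which the tool goes at most 62.5 mm and 10.7 degrees, less where a joint would pass 70% of its speed; a pose out of reach is approached as far as the arm can. A call is refused whole if a number of a shift passes 6.25 or a number of a turn 0.188, either way. A call with a gripper value outside its range is refused whole. The fingers move at their own pace and stop on an object; the grip force is fixed at half the most. Time passes only in rows, so rows that do not move let the fingers close. It gives the time, the measured TCP pose, the force, the opening and the grip force at its end, in the units of the state.
- robot.state(): the state, without advancing time (a new reading comes with each control period).
- imaging.grab_frame(name): name is "side" or "top" or "wrist"; returns a dict with "image" (384x512x3 uint8, blue, green, red), "fx", "fy", "cx", "cy" (pixels), "k1" (the pictures are not rectified: a ray, as slopes to the right and down, at radius r is drawn at 1 + k1 r^2 times it, then the intrinsics apply), "T" (4x4, takes a point from camera to world coordinates); the wrist camera has in their place "hand_eye" (4x4, takes a point from camera to tool coordinates, whose origin is the TCP and whose axes are the flange's). Camera axes: x right, y down, z forward; pixel columns grow to the right and rows downward; lengths in mm; the calibration is good to about 2 mm. A picture is of the moment at which its call begins: read the wrist's pose just before it. There is no depth.
- order.finish_job(): hands the job in; it is judged then, once.
Trained networks look in a picture, given as the dict that the camera call returned (one of the last four; its "shot" number tells which), for a name from the list of things; names that differ only in an ending like _2 or _b are one class to them, and where a whole thing is asked for, a point or a joint stands for the part that bears it (a point fixed in the world has none). Each returns a list of dicts, best first, with "confidence" (0 to 1); they miss things now and then, are a little off and sometimes report something else, mostly with a low value. They report only what shows in the picture. A call takes as long as a camera call. They do not tell look-alikes from the thing itself.
- imaging.cut_out(picture, name): "mask" (384x512 bool, what is visible of it) and "bbox" ([centre column, centre row, width, height] in pixels, round what is visible of it).
The state is a dict: "t": time; "joints": joint angles; "joint_velocities": joint speeds; "joint_efforts": joint torques, N m; "eef_pos": TCP position; "orientation": TCP orientation; "wrist_force": force on the tool from outside, world axes, zero at the start; "wrist_torque": the same for the moment, N m; "finger_gap": opening from 0.0 (shut) to 1.0 (fully open); "grip_force": force on a finger pad.
Only numpy, scipy, OpenCV 4.12 (cv2) and the standard library are available. Lean on these libraries where they do the work, as an engineer would, in place of code of your own. Each camera call takes 0.05 s, during which the arm holds its last target. There are 200 camera calls.

## Task

Stand the seized hand stamp in the nest of the cam clamp, then take the crank's handle and turn it counter-clockwise, seen from above, until the roller follower rests in the flat ground on the cam, so that the jaw holds the stamp by itself when you let go. Hold the handle gently and never let the crank fly back; leave the loupe, the ink jar and the dish alone.

Things in the scene. Friction and masses are not known exactly. Their poses are not given: they have to be found in the camera images.
- clamp: Bench-top cam clamp, fixed: grey base plate 256 x 100 x 12 mm. Origin: on the camshaft's upright axis, at the underside. Its x axis runs along the follower's slide, from the camshaft to the nest; the plate spans x -52 to 204 mm; z is up. Along x stand the camshaft with its steel cam (top at 35 mm), the roller follower and guide, the moving jaw, the nest and the fixed jaw (top at 34 mm).
- shaft (a point): Point on the camshaft's axis, 54 mm above the desk, on top of the crank's hub; axes as the clamp's. Taken in turning order, the cam has a round part, a rise of 2.0 rad (the last 0.8 rad slower) up to a corner, a flat 26 mm long (0.36 rad of turning either side of its middle, to which it draws the crank), a second corner and a steep drop back to the round part.
- handle: The crank's handle: upright black round plastic grip, 20 mm in diameter, 44 mm high, its axis 60 mm from the camshaft's. It spins freely on its pin, so it can be held without turning the wrist as it is carried round. Origin: centre of its lower end, 52 mm above the desk; its top is at 96 mm. The flat steel arm under it ends at 51 mm. A light sleeve: 20 to 50 N of grip is plenty.
- roller (a point): Top of the follower's roller (diameter 20 mm), on its axis, drawn to the cam by a spring. Its x from the camshaft: about 29 mm on the round part (open), 45 mm at the corners, 42.5 mm in the middle of the flat. The handle resists with 4 to 8 N on the rise and flies back if let go there; past the corner the load reverses and pulls it on (to 5 N), is nil at the flat's middle, then resists again.
- nest (a point): Middle of the nest's floor, on top of the base plate, 12 mm above the desk; axes as the clamp's. The nest is 54 mm long in x between the open jaw and the fixed jaw, and 38 mm wide in y between two rails 9 mm high.
- jaw: Moving aluminium jaw, 34 mm wide, pushed by the follower through a spring with up to about 20 N; its face is 126 mm from the camshaft when open and its top 32 mm above the desk. Origin: on the camshaft's axis when open, moving along the clamp's x with the jaw.
- stamp: Hand stamp, about 0.25 kg, loose, standing upright: brass foot 44 mm (x) x 32 mm (y) x 16 mm high, and on it a square dark wooden grip, 20 x 20 mm, up to 70 mm. Origin: centre of its underside. It goes into the nest with its long side along the clamp's x, either way round.
- crank (a joint): Angle of the crank about the camshaft, rad, growing counter-clockwise seen from above; at 0 the arm points along the clamp's -x. It starts between -1.3 and -0.5 with the roller on the cam's round part. The cam is fixed to the crank at an angle that differs much from one clamp to the next: the rise begins anywhere from -0.5 to 1.1, and the middle of the flat lies 2.37 further on.
- loupe: Black standing loupe, 44 mm in diameter, 48 mm high; leave alone. Origin: centre of its underside.
- ink: Amber glass ink jar with a black cap, 48 mm in diameter, 75 mm high; leave alone. Origin: centre of its underside.
- dish: Grey open dish, 110 x 80 x 25 mm; leave alone. Origin: centre of its underside.
There are look-alikes about, which are no part of the job. Several things have the shape of the stamp; the one meant has the colours described above.

How it is judged (in metres and radians):
On the way, in this order (a step that is already met when the one before it is completed fails the run):
1. the stamp stands in the nest and is let go, with the clamp still open (x of stamp in the frame of nest between -0.009 and 0.009 m and y of stamp in the frame of nest between -0.006 and 0.006 m and z of stamp in the frame of nest below 0.003 m and angle between stamp's own z axis and vertical below 0.06 rad and contact force between the fingers and stamp below 0.1 N and x of roller in the frame of shaft below 0.034 m), for 0.2 s.
2. the crank has been turned until the cam has pushed the roller out by more than 10 mm (x of roller in the frame of shaft above 0.04 m), for 0.1 s.
At the end, for the whole second after the job is handed in: The roller rests in the cam's flat (41.6 to 43.9 mm from the shaft), crank still (0.05 rad/s), jaw pressing the stamp with over 3 N; stamp upright (0.06 rad), on the nest's floor (3 mm), within 9 mm of its middle lengthwise and 6 mm sideways (x of roller in the frame of shaft between 0.0416 and 0.0439 m and velocity of joint crank between -0.05 and 0.05 rad/s and contact force between jaw and stamp above 3 N and x of stamp in the frame of nest between -0.009 and 0.009 m and y of stamp in the frame of nest between -0.006 and 0.006 m and z of stamp in the frame of nest below 0.003 m and angle between stamp's own z axis and vertical below 0.06 rad); the robot touches nothing.
It fails at once if the loupe, the ink jar or the dish moved by more than 15 mm (distance of any of loupe, ink, dish from where it was at the start of the episode above 0.015 m).
It fails at once if the crank let fly back (faster than 3 rad/s backwards with the roller off the cam's top) (velocity of joint crank below -3 rad/s and x of roller in the frame of shaft below 0.04 m).
It fails at once if the handle squeezed or forced (the fingers' contact forces on it add up to over 140 N) (contact force between the fingers and handle above 140 N).
It also fails if it takes over 72 s, if anything falls off the work surface, if the arm or the gripper's body presses on something with over 40 N, if the wrist force passes 120 N, or if a joint passes its speed limit or range.

## Working session

There is one attempt and no reset: what is moved stays moved. The work goes in short steps, Python scripts to look and compute and a tool call to move; the robot and the scene stay as the last step left them, time stands still between calls to the robot, and variables do not carry over. Pictures are saved under pics/ and viewed, at most 10 in all, crops included, and the job is handed in when it is done.

Besides the shell and the picture viewer there is one more tool, called after "Request:" as name(argument=value, ...) on one line, values as JSON. servo_tool: Moves the arm, as the interface text tells. Its arguments: {"type":"object","properties":{"series":{"type":"array","items":{"type":"object","properties":{"x":{"type":"number"},"y":{"type":"number"},"z":{"type":"number"},"ax":{"type":"number"},"ay":{"type":"number"},"az":{"type":"number"},"jaw":{"type":"number"}}}}},"required":["series"]}

```bash
mkdir -p pics; ls; cat > h.py <<'E'
import numpy as np, cv2
from rig import robot, imaging, order
from scipy.spatial.transform import Rotation as R
def pose():
    s=robot.state(); T=np.eye(4); T[:3,:3]=R.from_quat(s['orientation']).as_matrix(); T[:3,3]=s['eef_pos']; return T,s
def shot(n):
    T,s=pose(); p=imaging.grab_frame(n)
    p['W']=T@np.array(p['hand_eye']) if n=='wrist' else np.array(p['T'])
    return p
def ray(p,uv):
    a=np.array([(uv[0]-p['cx'])/p['fx'],(uv[1]-p['cy'])/p['fy']]); b=a.copy()
    for _ in range(20): b=a/(1+p['k1']*(b@b))
    return p['W'][:3,:3]@np.r_[b,1], p['W'][:3,3]
def at(p,uv,z):
    d,o=ray(p,uv); return o+d*(z-o[2])/d[2]
def proj(p,X):
    c=np.linalg.inv(p['W'])@np.r_[X,1]; b=c[:2]/c[2]; b=b*(1+p['k1']*(b@b))
    return np.array([b[0]*p['fx']+p['cx'],b[1]*p['fy']+p['cy']])
E
python3 - <<'E'
from h import *
for n in ['top','side','wrist']:
    p=shot(n); cv2.imwrite(f'pics/{n}0.png',p['image'])
    print(n,p['W'].round(2).tolist(),p['fx'],p['k1'])
    for c in ['clamp','crank','handle','roller','jaw','stamp','loupe','ink','dish']:
        for r in imaging.cut_out(p,c)[:4]:
            if r['confidence']>.3: print(c,round(r['confidence'],2),np.round(r['bbox'],1),at(p,r['bbox'][:2],30).round(0))
print(robot.state())
E
```

```text
pics
top [[-0.01, -0.99, 0.16, 369.73], [-1.0, 0.02, 0.0, -49.34], [-0.01, -0.16, -0.99, 1071.0], [0.0, 0.0, 0.0, 1.0]] 436.2325631769555 -0.10708998600656972
clamp 0.87 [309.8 212.4  40.5 116.6] [ 479. -154.   30.]
crank 0.67 [311.9 175.1  29.9  42.3] [ 570. -162.   30.]
handle 0.58 [324.8 161.5  12.8   9.4] [ 603. -194.   30.]
roller 0.49 [308.4 216.5  14.2  46.2] [ 469. -150.   30.]
jaw 0.41 [308.9 232.5  18.   11.8] [ 431. -150.   30.]
stamp 0.87 [136.7 231.2  22.4  21. ] [439. 264.  30.]
stamp 0.73 [158.9 197.5  19.9  23.6] [521. 211.  30.]
stamp 0.71 [168.5 241.2  15.6  14.6] [415. 186.  30.]
loupe 0.87 [388.  231.6  25.3  21.8] [ 429. -341.   30.]
ink 0.87 [159.3 149.1  21.5  25.7] [642. 213.  30.]
dish 0.86 [367.6 152.1  43.8  49.8] [ 626. -301.   30.]
side [[-0.98, -0.12, 0.18, 340.44], [-0.22, 0.5, -0.84, 795.51], [0.01, -0.86, -0.52, 590.55], [0.0, 0.0, 0.0, 1.0]] 385.65160780702 -0.09750590777960012
clamp 0.62 [279.2 187.5  92.7  52. ] [ 472. -165.   30.]
crank 0.92 [249.8 172.8  25.2  35.5] [ 575. -232.   30.]
handle 0.44 [239.2 167.6  11.2  11. ] [ 616. -258.   30.]
rol
[... 696 characters left out ...]
45100462e-01,  1.55778887e+00, -2.88633393e-05,
        1.33866700e+00, -1.74120062e-01]), 'joint_velocities': array([ 6.47864913e-05,  8.99717461e-04, -8.91610274e-04,  1.08790151e-03,
        6.66795562e-04,  1.82427100e-03]), 'joint_efforts': array([-6.09704002e-04, -4.15825045e+01, -3.14871025e+01,  6.85079419e-02,
        2.88808637e-02,  8.75477024e-07]), 'eef_pos': array([ 226.99755425, -609.09988311,  205.4609499 ]), 'orientation': array([ 9.84131647e-01,  1.77439853e-01, -1.39671343e-05,  1.82226373e-05]), 'wrist_force': array([ 0.20564573, -0.37011994,  0.67296014]), 'wrist_torque': array([-0.03569452,  0.02640293,  0.01059658]), 'grip_force': 0.0, 'finger_gap': 0.9980768647385303}
```

```bash
python3 -c "
import cv2,numpy as np
a=cv2.imread('pics/top0.png');b=cv2.imread('pics/side0.png')
cv2.imwrite('pics/t.png',cv2.resize(a,(800,600)));cv2.imwrite('pics/s.png',cv2.resize(b,(800,600)))"
```

```text
(no output)
```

View pics/t.png

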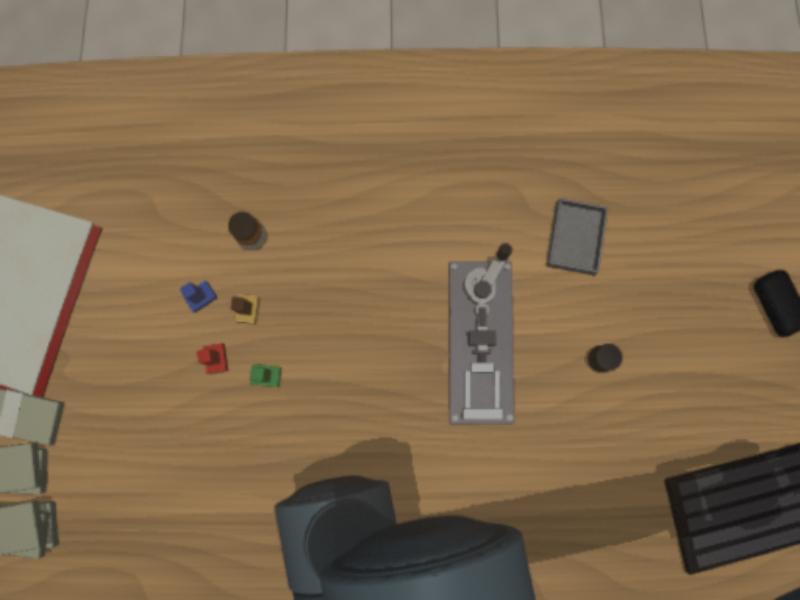

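View pics/s.png

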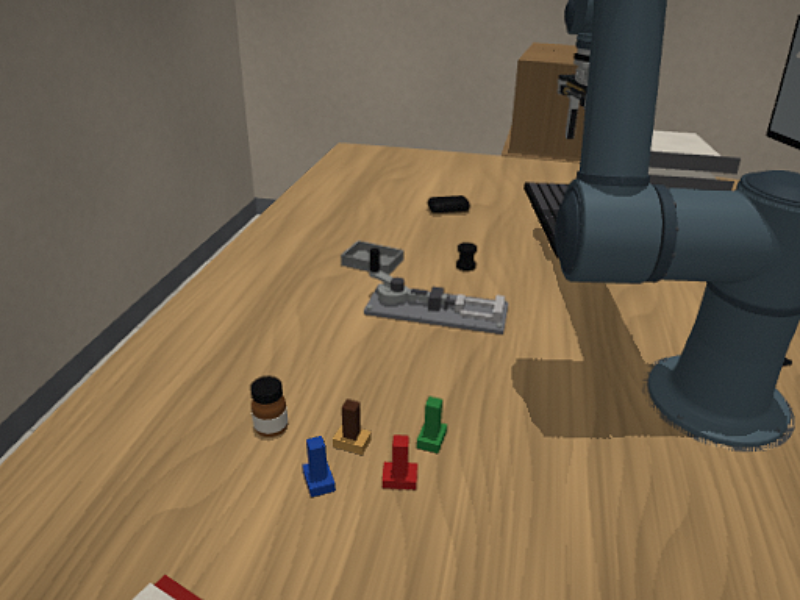

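The brass stamp with the dark grip is the second one, at about (245,308) in the top view. The clamp's nest end faces the robot. I'll go over the clamp first to measure it with the wrist camera.

Request:
servo_tool(series=[{"x": 4.4, "y": -3.7}, {"x": 4.4, "y": -3.7}, {"x": 4.4, "y": -3.7}, {"x": 4.4, "y": -3.7}, {"x": 4.4, "y": -3.7}, {"x": 4.4, "y": -3.7}, {"x": 4.4, "y": -3.7}, {"x": 4.3, "y": -3.6}, {"x": 4.3, "y": -3.6}, {}, {}])

```text
schema error: expected keys x, y, z, ax, ay, az, jaw
```

```bash
python3 - <<'E'
from h import *
p=shot('wrist'); cv2.imwrite('pics/w1.png',cv2.resize(p['image'],(800,600)))
np.save('w1.npy',{k:p[k] for k in ['cx','cy','fx','fy','k1','W']})
T,s=pose(); print(T.round(3).tolist(),s['t'])
for c,z in [('clamp',12),('crank',54),('handle',96),('roller',30),('jaw',32)]:
    for r in imaging.cut_out(p,c)[:2]:
        if r['confidence']>.3:
            m=r['mask'].astype(np.uint8); ct=max(cv2.findContours(m,0,2)[0],key=cv2.contourArea)
            q=cv2.minAreaRect(np.array([at(p,u[0].astype(float),z)[:2] for u in ct],np.float32))
            print(c,round(r['confidence'],2),np.round(r['bbox'],1),at(p,r['bbox'][:2],z).round(1),q)
E
```

```text
[[0.937, 0.349, 0.0, 227.05], [0.349, -0.937, 0.0, -609.063], [0.0, -0.0, -1.0, 205.423], [0.0, 0.0, 0.0, 1.0]] 1.55
```

View pics/w1.png

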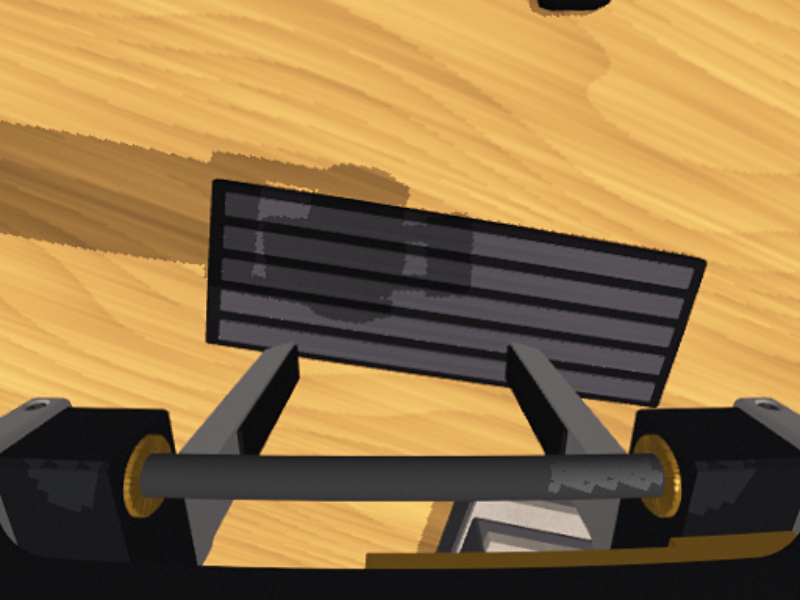

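The wrist view shows only the rack, because the move was refused: every row needs all seven keys. I'll send it again.

Request:
servo_tool(series=[{"x": 3.9, "y": -3.9, "z": -0.5, "ax": 0, "ay": 0, "az": 0, "jaw": 1}, {"x": 3.9, "y": -3.9, "z": -0.5, "ax": 0, "ay": 0, "az": 0, "jaw": 1}, {"x": 3.9, "y": -3.9, "z": -0.5, "ax": 0, "ay": 0, "az": 0, "jaw": 1}, {"x": 3.9, "y": -3.9, "z": -0.5, "ax": 0, "ay": 0, "az": 0, "jaw": 1}, {"x": 3.9, "y": -3.9, "z": -0.5, "ax": 0, "ay": 0, "az": 0, "jaw": 1}, {"x": 3.9, "y": -3.9, "z": -0.5, "ax": 0, "ay": 0, "az": 0, "jaw": 1}, {"x": 3.9, "y": -3.9, "z": -0.5, "ax": 0, "ay": 0, "az": 0, "jaw": 1}, {"x": 3.9, "y": -3.9, "z": -0.5, "ax": 0, "ay": 0, "az": 0, "jaw": 1}, {"x": 3.9, "y": -3.9, "z": -0.5, "ax": 0, "ay": 0, "az": 0, "jaw": 1}, {"x": 0, "y": 0, "z": 0, "ax": 0, "ay": 0, "az": 0, "jaw": 1}, {"x": 0, "y": 0, "z": 0, "ax": 0, "ay": 0, "az": 0, "jaw": 1}])

```text
t: 3.18
eef_pos: [433.2, -157.9, 250.4]
orientation: [0.984, 0.178, -0.0, 0.0]
wrist_force: [0.7, 0.3, -0.6]
finger_gap: 1.0
grip_force: 0.0
```

```bash
cat > look.py <<'E'
from h import *
import sys,pickle
def look(name,items):
    p=shot('wrist'); cv2.imwrite(f'pics/{name}.png',cv2.resize(p['image'],(800,600)))
    pickle.dump({k:p[k] for k in ['cx','cy','fx','fy','k1','W','image']},open(name+'.pkl','wb'))
    T,s=pose(); print(T.round(3).tolist(),s['t'],s['wrist_force'].round(1),s['finger_gap'],s['grip_force'])
    for c,z in items:
        for r in imaging.cut_out(p,c)[:3]:
            if r['confidence']>.3:
                m=r['mask'].astype(np.uint8); ct=max(cv2.findContours(m,0,2)[0],key=cv2.contourArea)
                q=cv2.minAreaRect(np.array([at(p,u[0].astype(float),z)[:2] for u in ct],np.float32))
                print(c,round(r['confidence'],2),np.round(r['bbox'],1),at(p,r['bbox'][:2],z).round(1),np.round(np.r_[q[0],q[1],q[2]],1))
    return p
E
python3 - <<'E'
from look import *
look('w2',[('clamp',12),('crank',54),('handle',96),('roller',30),('jaw',32)])
E
```

```text
[[0.937, 0.348, -0.0, 432.998], [0.348, -0.937, -0.0, -158.358], [-0.0, 0.0, -1.0, 250.327], [0.0, 0.0, 0.0, 1.0]] 3.225 [-0.4  0.1 -0.6] 0.9993031651082876 0.0
clamp 0.86 [271.1 141.8 129.1 180.5] [ 480.  -163.2   12. ] [ 484.3 -151.7  103.5  290.3   88.1]
crank 0.6 [300.7  82.8  69.8  62.4] [ 566.4 -168.4   54. ] [ 574.7 -159.3   47.8  102.4   65.5]
roller 0.83 [258.8 144.6  38.8  74.7] [ 471.1 -146.7   30. ] [ 438.8 -151.2   34.1   40.    88.2]
jaw 0.74 [252.3 170.2  25.2  26.7] [ 433.1 -150.8   32. ] [ 433.2 -151.    35.7   29.6   88.2]
```

View pics/w2.png

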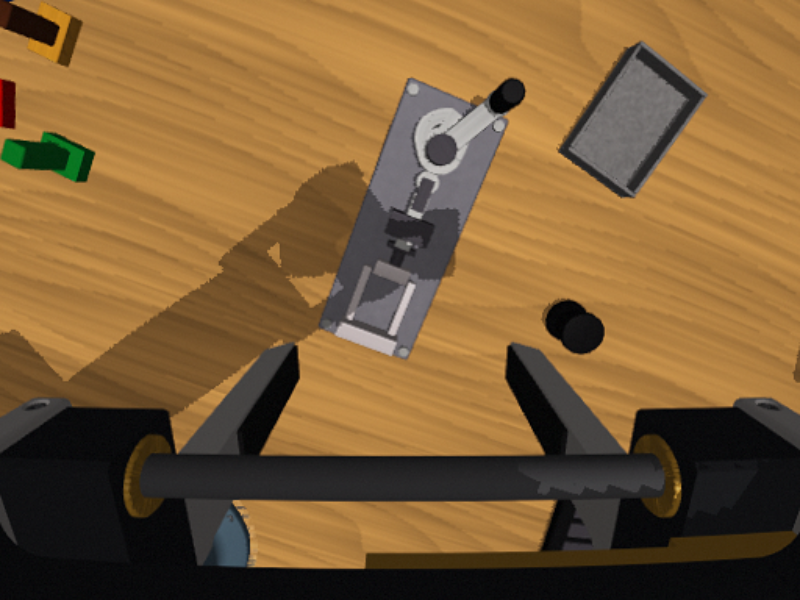

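The wrist view shows the hub at (441,150), the handle's top at (512,91), the plate corners at (410,79), (508,121), (408,358) and (320,327), and the nest near (380,305).

```bash
python3 - <<'E'
from h import *
import pickle
p=pickle.load(open('w2.pkl','rb')); k=1.5625
for n,u,v,z in [('hub',441,150,54),('handle',512,91,96),('c1',410,79,12),('c2',508,121,12),('c3',408,358,12),('c4',320,327,12)]:
    print(n,at(p,(u/k,v/k),z).round(1))
# bright/plate: rail+jaw outlines via clamp mask unavailable; zoom crop
im=p['image']; cv2.imwrite('pics/w2crop.png',cv2.resize(im[45:240,195:345],None,fx=3,fy=3,interpolation=cv2.INTER_CUBIC))
E
```

```text
hub [ 542.8 -152.1   54. ]
handle [ 594.9 -182.6   96. ]
c1 [ 594.  -105.9   12. ]
c2 [ 592.7 -202.5   12. ]
c3 [ 342.7 -199.3   12. ]
c4 [ 343.  -102.4   12. ]
```

View pics/w2crop.png

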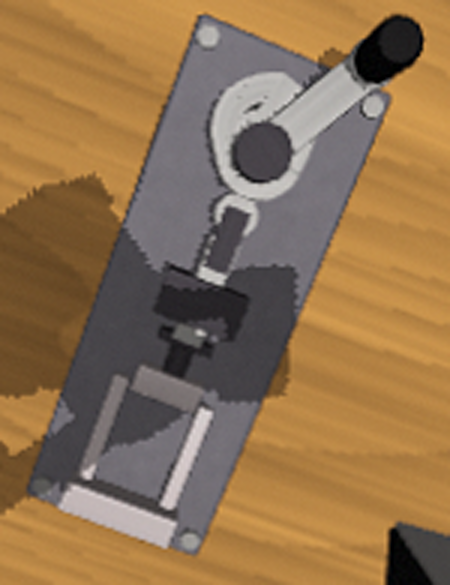

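Request:
servo_tool(series=[{"x": 2.6, "y": -5.2, "z": 0.5, "ax": 0, "ay": 0, "az": 0, "jaw": 1}, {"x": 2.6, "y": -5.2, "z": 0.5, "ax": 0, "ay": 0, "az": 0, "jaw": 1}, {"x": 2.6, "y": -5.2, "z": 0.5, "ax": 0, "ay": 0, "az": 0, "jaw": 1}, {"x": 2.6, "y": -5.2, "z": 0.5, "ax": 0, "ay": 0, "az": 0, "jaw": 1}, {"x": 2.6, "y": -5.2, "z": 0.5, "ax": 0, "ay": 0, "az": 0, "jaw": 1}, {"x": 2.6, "y": -5.2, "z": 0.5, "ax": 0, "ay": 0, "az": 0, "jaw": 1}, {"x": 0, "y": 0, "z": 0, "ax": 0, "ay": 0, "az": 0, "jaw": 1}, {"x": 0, "y": 0, "z": 0, "ax": 0, "ay": 0, "az": 0, "jaw": 1}])

```text
t: 4.47
eef_pos: [470.6, 188.7, 220.3]
orientation: [0.984, 0.177, -0.0, 0.0]
wrist_force: [-0.2, 0.2, 0.4]
finger_gap: 1.001
grip_force: 0.0
```

```bash
python3 - <<'E'
from look import *
p=look('w3',[('stamp',8)])
hsv=cv2.cvtColor(p['image'],cv2.COLOR_BGR2HSV)
for r in imaging.cut_out(p,'stamp')[:5]: print(r['confidence'],r['bbox'],np.median(hsv[r['mask']],0))
b=p['image']; cv2.imwrite('pics/w3.png',cv2.resize(b,(800,600)))
E
```

```text
[[0.938, 0.348, -0.0, 470.754], [0.348, -0.938, -0.0, 188.164], [-0.0, 0.0, -1.0, 220.46], [0.0, 0.0, 0.0, 1.0]] 4.525 [-0.3 -0.5  0.1] 0.9998365356803466 0.0
stamp 0.97 [202.4  96.4  35.4  29.4] [543.4 294.9   8. ] [547.1 296.5  36.4  46.9  33.6]
stamp 0.97 [199.1 171.4  28.7  35.4] [442.9 267.8   8. ] [443.4 269.7  50.4  41.2  10.2]
stamp 0.7 [247.9 210.8  37.9  41.1] [411.  180.7   8. ] [411.1 185.2  44.4  51.7  83.9]
0.97 [202.4, 96.4, 35.4, 29.4] [110. 218. 169.]
0.97 [199.1, 171.4, 28.7, 35.4] [  1. 247. 112.]
0.7 [247.9, 210.8, 37.9, 41.1] [ 66. 223.  72.]
0.69 [251.0, 128.9, 32.2, 41.9] [ 17. 200. 138.]
```

View pics/w3.png

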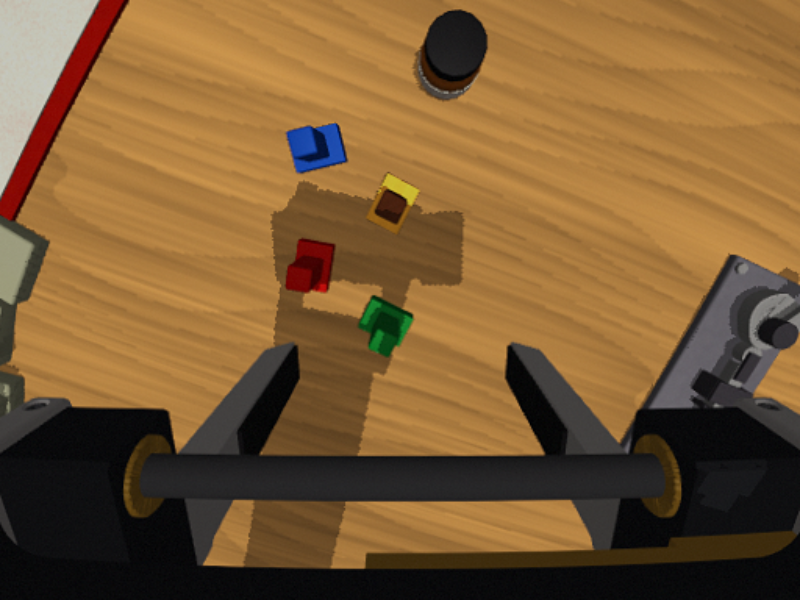

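The real stamp (brass foot, dark grip) is at (394,203) here, with the ink jar well clear at (455,50). I'll fit its box model to the mask.

```bash
cat > fit.py <<'E'
from h import *
from scipy.optimize import minimize
from itertools import product
def sil(p,x,y,a,shape,z0=0):
    c,s=np.cos(a),np.sin(a); m=np.zeros(shape,np.uint8)
    for hx,hy,za,zb in [(22,16,0,16),(10,10,16,70)]:
        P=np.array([proj(p,[x+c*i*hx-s*j*hy,y+s*i*hx+c*j*hy,z+z0]) for i,j,z in product([-1,1],[-1,1],[za,zb])])
        cv2.fillConvexPoly(m,cv2.convexHull(np.round(P*4*16).astype(np.int32)),1,shift=4)
    return m
def fit(p,mask,x,y,z0=0):
    M=cv2.resize(mask.astype(np.uint8),None,fx=4,fy=4,interpolation=1); best=None
    def f(v):
        m=sil(p,*v,M.shape,z0); return 1-(m&M).sum()/(m|M).sum()
    for a in np.arange(0,np.pi,np.pi/6):
        r=minimize(f,[x,y,a],method='Nelder-Mead',options=dict(initial_simplex=[[x,y,a],[x+8,y,a],[x,y+8,a],[x,y,a+.3]],maxiter=120))
        if best is None or r.fun<best.fun: best=r
    return best.x,best.fun
E
python3 - <<'E'
from fit import *
import pickle
p=pickle.load(open('w3.pkl','rb')); k=1.5625
for u,v,z in [(386,172,16),(420,188,16),(403,234,16),(368,213,16),(392,207,70)]: print(at(p,(u/k,v/k),z).round(1))
q=shot('wrist')
for r in imaging.cut_out(q,'stamp'):
    if abs(r['bbox'][0]-251)<15 and abs(r['bbox'][1]-129)<15: print(fit(q,r['mask'],520,215)); break
E
```

```text
[547.5 231.5  16. ]
[545.2 199.3  16. ]
[502.8 199.1  16. ]
[509.2 234.4  16. ]
[524.4 216.3  70. ]
(array([524.11152102, 216.18494494,   3.01215751]), np.float64(0.056295108259823534))
```

Request:
servo_tool(series=[{"x": 5.98, "y": -0.77, "z": 0, "ax": 0, "ay": 0, "az": 0, "jaw": 0.6}, {"x": 0, "y": 0, "z": 1.5, "ax": 0, "ay": 0, "az": 0.157, "jaw": 0.6}, {"x": 0, "y": 0, "z": 2, "ax": 0, "ay": 0, "az": 0.157, "jaw": 0.6}, {"x": 0, "y": 0, "z": 2, "ax": 0, "ay": 0, "az": 0.157, "jaw": 0.6}, {"x": 0, "y": 0, "z": 4, "ax": 0, "ay": 0, "az": 0, "jaw": 0.6}, {"x": 0, "y": 0, "z": 0.5, "ax": 0, "ay": 0, "az": 0, "jaw": 0.6}, {"x": 0, "y": 0, "z": 0, "ax": 0, "ay": 0, "az": 0, "jaw": 0.6}, {"x": 0, "y": 0, "z": 0, "ax": 0, "ay": 0, "az": 0, "jaw": 0.6}])

```text
t: 5.72
eef_pos: [525.2, 217.5, 122.4]
orientation: [0.998, -0.057, 0.002, -0.0]
wrist_force: [0.9, -1.2, -0.3]
finger_gap: 0.603
grip_force: 0.0
```

```bash
python3 - <<'E'
from look import *
from fit import fit
p=look('w4',[])
for r in imaging.cut_out(p,'stamp'):
    h=np.median(cv2.cvtColor(p['image'],cv2.COLOR_BGR2HSV)[r['mask']],0)
    print(r['confidence'],r['bbox'],h)
    if h[0]<30 and h[0]>5: print(fit(p,r['mask'],524,216)); break
E
```

```text
[[0.993, -0.114, 0.003, 525.087], [-0.114, -0.993, 0.001, 217.5], [0.003, -0.001, -1.0, 122.346], [0.0, 0.0, 0.0, 1.0]] 5.775 [ 0.2  0.6 -0.6] 0.5966300898250196 0.0
0.91 [256.8, 192.9, 25.8, 50.4] [ 16. 207.  86.]
(array([523.20768816, 216.7543144 ,   3.04486688]), np.float64(0.04373165440081683))
```

Request:
servo_tool(series=[{"x": -0.18, "y": 0.05, "z": 2.7, "ax": 0, "ay": 0, "az": -0.015, "jaw": 0.6}, {"x": 0, "y": 0, "z": 2.8, "ax": 0, "ay": 0, "az": 0, "jaw": 0.6}, {"x": 0, "y": 0, "z": 2.7, "ax": 0, "ay": 0, "az": 0, "jaw": 0.6}, {"x": 0, "y": 0, "z": 0, "ax": 0, "ay": 0, "az": 0, "jaw": 0.6}, {"x": 0, "y": 0, "z": 0, "ax": 0, "ay": 0, "az": 0, "jaw": 0}, {"x": 0, "y": 0, "z": 0, "ax": 0, "ay": 0, "az": 0, "jaw": 0}, {"x": 0, "y": 0, "z": 0, "ax": 0, "ay": 0, "az": 0, "jaw": 0}, {"x": 0, "y": 0, "z": 0, "ax": 0, "ay": 0, "az": 0, "jaw": 0}, {"x": 0, "y": 0, "z": 0, "ax": 0, "ay": 0, "az": 0, "jaw": 0}, {"x": 0, "y": 0, "z": -3, "ax": 0, "ay": 0, "az": 0, "jaw": 0}])

```text
t: 7.08
eef_pos: [519.3, 216.4, 65.9]
orientation: [0.999, -0.05, -0.003, 0.001]
wrist_force: [0.1, 0.0, -1.8]
finger_gap: 0.213
grip_force: 30.0
```

Request:
servo_tool(series=[{"x": 0, "y": 0, "z": -5, "ax": 0, "ay": 0, "az": 0, "jaw": 0}, {"x": 0, "y": 0, "z": -3, "ax": 0, "ay": 0, "az": 0, "jaw": 0}, {"x": 0, "y": 0, "z": 0, "ax": 0, "ay": 0, "az": 0, "jaw": 0}, {"x": 0, "y": 0, "z": 0, "ax": 0, "ay": 0, "az": 0, "jaw": 0}])

```text
t: 7.58
eef_pos: [520.7, 216.7, 146.3]
orientation: [0.999, -0.05, -0.002, 0.0]
wrist_force: [0.1, 0.2, -2.9]
finger_gap: 0.207
grip_force: 30.0
```

```bash
python3 - <<'E'
from look import *
from fit import fit
p=look('w5',[])
T,s=pose(); x=T[:3,3]
for r in imaging.cut_out(p,'stamp'):
    h=np.median(cv2.cvtColor(p['image'],cv2.COLOR_BGR2HSV)[r['mask']],0)
    print(r['confidence'],r['bbox'],h)
    if 5<h[0]<30: v,f=fit(p,r['mask'],x[0],x[1],x[2]-40); print(v,f,(T[:3,:3].T@(np.r_[v[:2],x[2]]-x)).round(1)); break
N=np.array([390.5,-150.8,x[2]]); print('to nest in tool',T[:3,:3].T@(N-x), 'yaw',np.arctan2(T[1,0],T[0,0]))
E
```

```text
[[0.995, -0.099, -0.004, 520.424], [-0.099, -0.995, -0.001, 216.705], [-0.004, 0.001, -1.0, 145.904], [0.0, 0.0, 0.0, 1.0]] 7.625 [ 0.2 -0.7 -3.3] 0.21235857451983123 29.99834507703781
0.85 [213.6, 244.2, 12.9, 35.0] [  0. 251. 106.]
0.74 [184.3, 174.5, 54.2, 46.4] [111. 231. 107.]
0.55 [258.8, 223.4, 35.2, 78.5] [ 10. 206.  44.]
[522.03742462 215.83716483   3.02377779] 0.09563188275269174 [ 1.7  0.7 -0. ]
to nest in tool [-92.87026518 378.56940508   0.88830847] yaw -0.09924713647710759
```

Request:
servo_tool(series=[{"x": -1.35, "y": 5.4, "z": 0, "ax": 0, "ay": 0, "az": 0, "jaw": 0}, {"x": -1.35, "y": 5.4, "z": 0, "ax": 0, "ay": 0, "az": 0, "jaw": 0}, {"x": -1.35, "y": 5.4, "z": 0, "ax": 0, "ay": 0, "az": 0, "jaw": 0}, {"x": -1.35, "y": 5.4, "z": 0, "ax": 0, "ay": 0, "az": 0, "jaw": 0}, {"x": -1.35, "y": 5.4, "z": 0, "ax": 0, "ay": 0, "az": 0, "jaw": 0}, {"x": -1.35, "y": 5.4, "z": 0, "ax": 0, "ay": 0, "az": 0, "jaw": 0}, {"x": -1.35, "y": 5.4, "z": 0, "ax": 0, "ay": 0, "az": 0, "jaw": 0}, {"x": 0, "y": 0, "z": 1, "ax": 0, "ay": 0, "az": -0.086, "jaw": 0}, {"x": 0, "y": 0, "z": 2, "ax": 0, "ay": 0, "az": 0, "jaw": 0}, {"x": 0, "y": 0, "z": 0, "ax": 0, "ay": 0, "az": 0, "jaw": 0}, {"x": 0, "y": 0, "z": 0, "ax": 0, "ay": 0, "az": 0, "jaw": 0}])

```text
t: 9.05
eef_pos: [390.5, -149.5, 118.4]
orientation: [1.0, -0.006, -0.0, -0.0]
wrist_force: [-0.5, -0.2, -2.6]
finger_gap: 0.207
grip_force: 30.0
```

```bash
python3 - <<'E'
from look import *
p=look('w6',[('clamp',12),('jaw',32),('roller',30)])
im=cv2.imread('pics/w6.png')
# overlay predicted clamp model
S=np.array([543.4,-152.9]); a=np.pi-.0134; c,s=np.cos(a),np.sin(a)
def P(x,y,z): return tuple(np.round(proj(p,[S[0]+c*x-s*y,S[1]+s*x+c*y,z])*1.5625).astype(int).tolist())
for q,z in [([(-52,-50),(204,-50),(204,50),(-52,50)],12),([(126,-19),(180,-19),(180,19),(126,19)],21),([(126,-17),(126,17)],32),([(180,-17),(180,17)],34)]:
    cv2.polylines(im,[np.array([P(x,y,z) for x,y in q])],True,(0,255,0),1)
cv2.imwrite('pics/w6o.png',im)
E
```

```text
[[1.0, -0.013, 0.0, 390.823], [-0.013, -1.0, -0.0, -149.681], [0.0, 0.0, -1.0, 118.782], [0.0, 0.0, 0.0, 1.0]] 9.1 [ 0.1  0.6 -1.7] 0.2090999848433923 29.998413026332855
clamp 0.8 [260.  119.5 106.3 232.3] [ 465.7 -153.7   12. ] [ 457.7 -150.6  100.5  233.9   89.2]
jaw 0.91 [256.9 152.9  36.5  35.9] [ 434.5 -150.2   32. ] [ 433.8 -150.    29.6   35.3    2. ]
roller 0.89 [255.2 110.9  39.1 117.2] [ 473.7 -149.    30. ] [ 439.1 -150.3   33.4   39.5   89.4]
roller 0.36 [259.1 116.9 106.8 232. ] [ 468.2 -152.7   30. ] [ 458.3 -150.8   94.6  219.3   89.2]
roller 0.35 [255.8  28.4  56.3  56.8] [ 544.5 -150.5   30. ] [ 545.4 -149.6   48.9   44.2   89.3]
```

View pics/w6o.png

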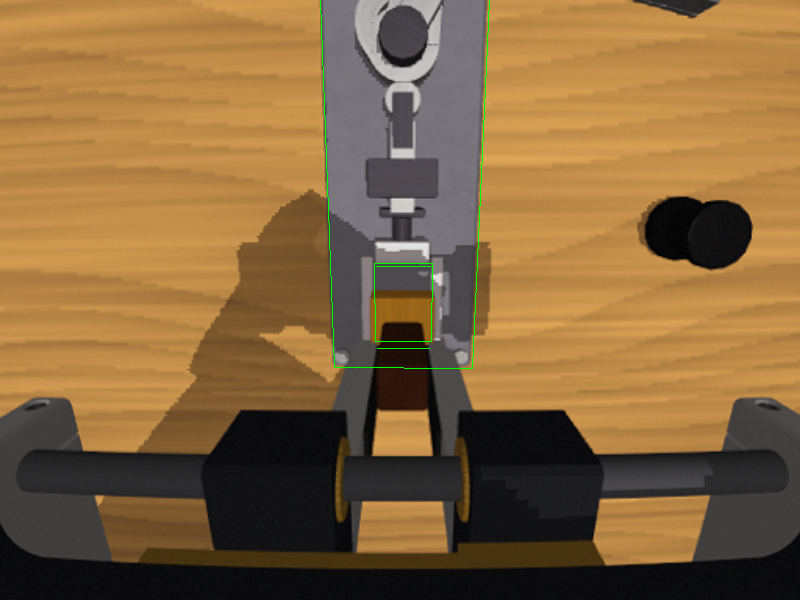

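The overlay fits the plate and rails; the foot (371–434, row 290) sits over the nest. I'll check the edges numerically.

```bash
python3 - <<'E'
from h import *
import pickle
p=pickle.load(open('w6.pkl','rb')); g=cv2.cvtColor(p['image'],cv2.COLOR_BGR2GRAY)
S=np.array([543.4,-152.9])
for r in (165,175,200): print(r,list(zip(range(205,310),g[r,205:310].tolist())) if r==0 else ' '.join(map(str,g[r,205:312])))
for c in (248,257,266): print(c,' '.join(map(str,g[150:225,c])))
h=cv2.cvtColor(p['image'],cv2.COLOR_BGR2HSV)
m=cv2.inRange(h,(8,180,60),(30,255,255)); m[:180]=0;m[225:]=0;m[:,:225]=0;m[:,290:]=0
for r in range(182,206,3): c=np.where(m[r])[0]; print(r,c.min() if len(c) else 0,c.max() if len(c) else 0)
for u in ((230,175),(239,175),(276,175),(285,175)): print(u,at(p,u,21).round(1))
for z in (80,96): print(z,at(p,(239,190),z).round(1),at(p,(276,190),z).round(1))
for v in (154,160,168,170): print(v,at(p,(257,v),32).round(1),at(p,(257,v),12).round(1))
E
```

```text
165 86 87 88 87 84 64 73 74 79 75 75 76 75 77 76 77 76 78 77 78 78 75 75 75 76 81 112 134 131 133 135 134 130 104 69 102 130 127 125 126 125 126 127 124 125 128 126 127 127 128 127 126 126 125 125 127 126 125 126 127 127 127 126 127 127 126 126 167 210 160 67 100 133 130 131 129 130 131 106 70 72 74 74 73 75 73 72 74 73 73 73 71 72 71 73 72 72 67 60 81 99 99 100 99 99 97 98
175 89 89 86 87 89 83 61 74 76 75 75 76 75 74 73 74 74 76 75 74 77 76 75 77 75 74 102 131 129 130 130 130 129 100 63 76 74 73 77 75 78 76 76 76 75 75 75 74 73 75 75 75 75 76 74 76 74 77 76 77 75 72 93 114 117 125 122 126 103 64 94 144 161 158 159 192 228 207 149 118 121 122 100 70 73 74 74 74 75 74 72 71 72 72 72 72 70 65 69 85 90 90 90 89 90 90 91
200 101 99 101 102 99 101 91 63 70 75 74 73 75 74 71 75 75 72 77 77 75 77 77 77 75 74 97 128 127 129 130 119 99 108 105 107 105 106 110 110 106 106 110 110 111 107 108 105 108 107 103 104 108 106 105 104 106 106 109 111 109 109 106 109 108 107 104 106 107 109 107 101 93 106 129 127 161 164 103 121 121 122 102 71 73 72 72 74 74 73 73 74 74 72 72 70 64 86 106 105 103 103 
[... 620 characters left out ...]
5 74 72 71 73 72 73 75 77 75 74 73 74 73 76 71 60 61 66 64 74 106 109 108 109 108 109 110 108 109 109 108 108 108 110 100 48 15 16 18 17 16 17 20 18 18 19 16 18 17 18 19 17 20 18
182 0 0
185 0 0
188 238 276
191 237 277
194 237 277
197 237 277
200 237 277
203 237 276
(230, 175) [ 410.8 -122.3   21. ]
(239, 175) [ 410.7 -131.6   21. ]
(276, 175) [ 410.3 -169.5   21. ]
(285, 175) [ 410.2 -178.8   21. ]
80 [ 410.2 -135.3   80. ] [ 409.9 -165.6   80. ]
96 [ 414.4 -136.4   96. ] [ 414.1 -164.5   96. ]
154 [ 433.4 -150.3   32. ] [ 430.9 -150.3   12. ]
160 [ 427.6 -150.2   32. ] [ 424.6 -150.2   12. ]
168 [ 419.7 -150.1   32. ] [ 416.2 -150.1   12. ]
170 [ 417.7 -150.1   32. ] [ 414.  -150.1   12. ]
```

The foot is centred on the nest to within about 1 mm in both axes, so I'll descend.

Request:
servo_tool(series=[{"x": 0, "y": 0, "z": 2, "ax": 0, "ay": 0, "az": 0, "jaw": 0}, {"x": 0, "y": 0, "z": 2, "ax": 0, "ay": 0, "az": 0, "jaw": 0}, {"x": 0, "y": 0, "z": 1.5, "ax": 0, "ay": 0, "az": 0, "jaw": 0}, {"x": 0, "y": 0, "z": 0.4, "ax": 0, "ay": 0, "az": 0, "jaw": 0}, {"x": 0, "y": 0, "z": 0.4, "ax": 0, "ay": 0, "az": 0, "jaw": 0}, {"x": 0, "y": 0, "z": 0, "ax": 0, "ay": 0, "az": 0, "jaw": 0}, {"x": 0, "y": 0, "z": 0, "ax": 0, "ay": 0, "az": 0, "jaw": 0}])

```text
t: 10.12
eef_pos: [390.9, -150.0, 56.0]
orientation: [1.0, -0.007, 0.0, 0.0]
wrist_force: [0.9, 0.9, -1.3]
finger_gap: 0.21
grip_force: 30.0
```

Request:
servo_tool(series=[{"x": 0, "y": 0, "z": 0.2, "ax": 0, "ay": 0, "az": 0, "jaw": 0}, {"x": 0, "y": 0, "z": 0.2, "ax": 0, "ay": 0, "az": 0, "jaw": 0}, {"x": 0, "y": 0, "z": 0.1, "ax": 0, "ay": 0, "az": 0, "jaw": 0}, {"x": 0, "y": 0, "z": 0, "ax": 0, "ay": 0, "az": 0, "jaw": 0}])

```text
t: 10.62
eef_pos: [390.6, -149.7, 50.9]
orientation: [1.0, -0.007, -0.0, -0.0]
wrist_force: [-1.6, 2.7, 5.2]
finger_gap: 0.212
grip_force: 30.0
```

Request:
servo_tool(series=[{"x": 0, "y": 0, "z": 0, "ax": 0, "ay": 0, "az": 0, "jaw": 0.45}, {"x": 0, "y": 0, "z": 0, "ax": 0, "ay": 0, "az": 0, "jaw": 0.45}, {"x": 0, "y": 0, "z": 0, "ax": 0, "ay": 0, "az": 0, "jaw": 0.45}, {"x": 0, "y": 0, "z": 0, "ax": 0, "ay": 0, "az": 0, "jaw": 0.45}, {"x": 0, "y": 0, "z": -3, "ax": 0, "ay": 0, "az": 0, "jaw": 0.45}, {"x": 0, "y": 0, "z": -5, "ax": 0, "ay": 0, "az": 0, "jaw": 0.45}, {"x": 0, "y": 0, "z": -5, "ax": 0, "ay": 0, "az": 0, "jaw": 0.45}, {"x": 0, "y": 0, "z": 0, "ax": 0, "ay": 0, "az": 0, "jaw": 0.45}, {"x": 0, "y": 0, "z": 0, "ax": 0, "ay": 0, "az": 0, "jaw": 0.45}])

```text
t: 11.75
eef_pos: [390.2, -149.5, 179.7]
orientation: [1.0, -0.007, -0.0, -0.0]
wrist_force: [-0.8, 0.0, -0.6]
finger_gap: 0.455
grip_force: 0.0
```

```bash
python3 - <<'E'
from look import *
from fit import fit
p=look('w7',[('handle',96),('crank',54),('roller',30)])
for r in imaging.cut_out(p,'stamp')[:2]: print(r['confidence'],r['bbox'],fit(p,r['mask'],391,-150,12))
g=cv2.imread('pics/w7.png'); cv2.imwrite('pics/w7.png',g)
E
```

```text
[[1.0, -0.013, -0.002, 389.788], [-0.013, -1.0, 0.001, -149.171], [-0.002, -0.001, -1.0, 178.988], [0.0, 0.0, 0.0, 1.0]] 11.8 [ 0.3  0.4 -0.3] 0.4479255235714875 0.0
crank 0.77 [262.1  33.1  59.5  65.4] [ 550.5 -156.7   54. ] [ 555.6 -153.3   45.5   70.3   69.8]
roller 0.94 [258.5 114.5  28.8  96.6] [ 470.8 -152.4   30. ] [ 438.9 -150.9   32.4   42.2   89.4]
0.9 [14.2, 162.2, 28.4, 23.5] (array([ 391., -150.,    0.]), np.float64(1.0))
0.86 [257.6, 180.7, 24.8, 39.7] (array([ 392.06295587, -150.77560318,    3.1187963 ]), np.float64(0.07392359005457849))
```

View pics/w7.png

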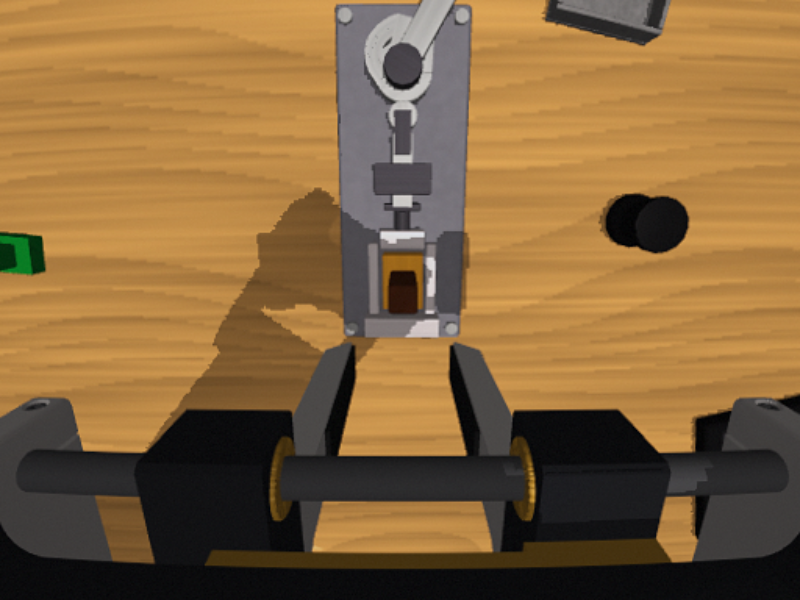

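The stamp stands squarely in the nest and the jaw is open. Now I'll go to the handle, with the tool's x axis along the crank arm.

Request:
servo_tool(series=[{"x": 6.1, "y": 0.85, "z": 0, "ax": 0, "ay": 0, "az": 0, "jaw": 0.5}, {"x": 6.1, "y": 0.85, "z": 0, "ax": 0, "ay": 0, "az": 0, "jaw": 0.5}, {"x": 6.1, "y": 0.85, "z": 0, "ax": 0, "ay": 0, "az": 0, "jaw": 0.5}, {"x": 0, "y": 0, "z": 0, "ax": 0, "ay": 0, "az": 0.17, "jaw": 0.5}, {"x": 0, "y": 0, "z": 0, "ax": 0, "ay": 0, "az": 0.17, "jaw": 0.5}, {"x": 0, "y": 0, "z": 0, "ax": 0, "ay": 0, "az": 0.17, "jaw": 0.5}, {"x": 0, "y": 0, "z": 0, "ax": 0, "ay": 0, "az": 0, "jaw": 0.5}, {"x": 0, "y": 0, "z": 0, "ax": 0, "ay": 0, "az": 0, "jaw": 0.5}])

```text
t: 13.0
eef_pos: [573.0, -177.5, 180.0]
orientation: [0.966, -0.257, -0.0, -0.0]
wrist_force: [-0.7, 0.1, -0.3]
finger_gap: 0.501
grip_force: 0.0
```

```bash
python3 - <<'E'
from look import *
p7=pickle.load(open('w7.pkl','rb')); print('hub7',at(p7,(257.9,41.6),54))
p=look('w8',[('handle',96),('crank',54),('roller',30)])
E
```

```text
hub7 [ 542.58162914 -152.39025307   54.        ]
[[0.867, -0.498, -0.001, 573.042], [-0.498, -0.867, 0.0, -177.586], [-0.001, 0.0, -1.0, 180.124], [0.0, 0.0, 0.0, 1.0]] 13.05 [-0.6  0.3  0.1] 0.4998130892880377 0.0
handle 0.97 [250.4 171.8  17.6  28.2] [ 598.6 -185.4   96. ] [ 597.8 -185.    18.6   24.8   60.3]
crank 0.88 [246.6 194.8  42.3  71.5] [ 570.9 -163.1   54. ] [ 571.6 -160.1   46.8   82.2   69.1]
roller 0.78 [277.6 256.5  43.9  68.2] [ 471.3 -151.7   30. ] [ 437.3 -149.4   30.3   38.4   84.8]
```

View pics/w8.png

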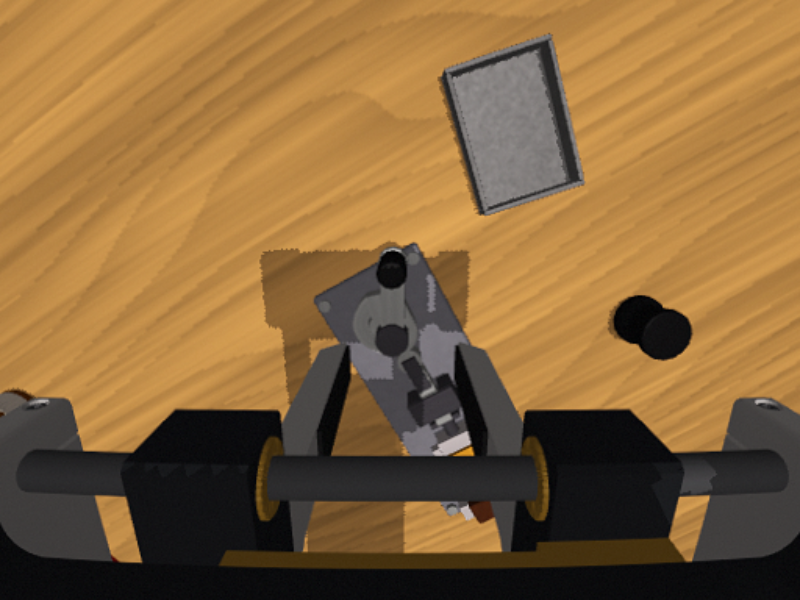

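The handle's top is at (392,272) and the hub at (393,340), matching the earlier estimate (60 mm radius). I'll move over it and descend.

Request:
servo_tool(series=[{"x": 2.2, "y": -0.64, "z": 0, "ax": 0, "ay": 0, "az": 0.02, "jaw": 0.5}, {"x": 0, "y": 0, "z": 4, "ax": 0, "ay": 0, "az": 0, "jaw": 0.5}, {"x": 0, "y": 0, "z": 4, "ax": 0, "ay": 0, "az": 0, "jaw": 0.5}, {"x": 0, "y": 0, "z": 4, "ax": 0, "ay": 0, "az": 0, "jaw": 0.5}, {"x": 0, "y": 0, "z": 0, "ax": 0, "ay": 0, "az": 0, "jaw": 0.5}, {"x": 0, "y": 0, "z": 0, "ax": 0, "ay": 0, "az": 0, "jaw": 0.15}, {"x": 0, "y": 0, "z": 0, "ax": 0, "ay": 0, "az": 0, "jaw": 0.15}, {"x": 0, "y": 0, "z": 0, "ax": 0, "ay": 0, "az": 0, "jaw": 0.15}, {"x": 0, "y": 0, "z": 0, "ax": 0, "ay": 0, "az": 0, "jaw": 0.15}])

```text
t: 14.32
eef_pos: [596.5, -183.5, 62.1]
orientation: [0.963, -0.268, 0.001, 0.0]
wrist_force: [0.3, 0.6, 5.4]
finger_gap: 0.203
grip_force: 30.0
```

```bash
cat > crank.py <<'E'
from h import *
S=np.array([543.0,-152.3])
T,s=pose(); d=T[:2,3]-S; t=np.arctan2(d[1],d[0])
e=np.array([-np.sin(t),np.cos(t)]); r=d/np.hypot(*d); f=s['wrist_force']
print('t',s['t'],'z',T[2,3].round(1),'R',np.hypot(*d).round(1),'world ang',t.round(3),'crank',round(t+.0134,3),'yaw',np.arctan2(T[1,0],T[0,0]).round(3),'Ftan',(f[:2]@e).round(1),'Frad',(f[:2]@r).round(1),'Fz',f[2].round(1),'gap',s['finger_gap'].round(3),s['grip_force'],'j6',s['joints'][5].round(2))
E
python3 crank.py
```

```text
Traceback (most recent call last):
  File "crank.py", line 5, in <module>
    print('t',s['t'],'z',T[2,3].round(1),'R',np.hypot(*d).round(1),'world ang',t.round(3),'crank',round(t+.0134,3),'yaw',np.arctan2(T[1,0],T[0,0]).round(3),'Ftan',(f[:2]@e).round(1),'Frad',(f[:2]@r).round(1),'Fz',f[2].round(1),'gap',s['finger_gap'].round(3),s['grip_force'],'j6',s['joints'][5].round(2))
                                                                                                                                                                                                                                         ^^^^^^^^^^^^^^^^^^^^^
AttributeError: 'float' object has no attribute 'round'
```

Request:
servo_tool(series=[{"x": -0.07, "y": -0.9, "z": 0, "ax": 0, "ay": 0, "az": -0.15, "jaw": 0.15}, {"x": -0.07, "y": -0.9, "z": 0, "ax": 0, "ay": 0, "az": -0.15, "jaw": 0.15}, {"x": 0, "y": 0, "z": 0, "ax": 0, "ay": 0, "az": 0, "jaw": 0.15}, {"x": 0, "y": 0, "z": 0, "ax": 0, "ay": 0, "az": 0, "jaw": 0.15}])

```text
t: 14.82
eef_pos: [603.5, -166.6, 62.1]
orientation: [0.993, -0.121, 0.001, 0.0]
wrist_force: [0.9, 1.5, 5.6]
finger_gap: 0.207
grip_force: 30.0
```

```bash
sed -i "s/s\['finger_gap'\].round(3)/round(s['finger_gap'],3)/" crank.py; python3 crank.py
```

```text
t 14.825 z 62.1 R 62.2 world ang -0.231 crank -0.218 yaw -0.243 Ftan 1.7 Frad 0.5 Fz 5.6 gap 0.207 30.00109401124064 j6 1.36
```

Request:
servo_tool(series=[{"x": -0.1, "y": -0.9, "z": 0, "ax": 0, "ay": 0, "az": -0.15, "jaw": 0.15}, {"x": -0.1, "y": -0.9, "z": 0, "ax": 0, "ay": 0, "az": -0.15, "jaw": 0.15}, {"x": 0, "y": 0, "z": 0, "ax": 0, "ay": 0, "az": 0, "jaw": 0.15}, {"x": 0, "y": 0, "z": 0, "ax": 0, "ay": 0, "az": 0, "jaw": 0.15}])

```text
t: 15.32
eef_pos: [605.2, -148.7, 62.1]
orientation: [1.0, 0.027, 0.002, 0.0]
wrist_force: [3.5, 1.6, 6.1]
finger_gap: 0.205
grip_force: 30.0
```

```bash
python3 crank.py
```

```text
t 15.325 z 62.1 R 62.3 world ang 0.057 crank 0.071 yaw 0.054 Ftan 1.4 Frad 3.6 Fz 6.1 gap 0.205 30.001621161354706 j6 1.09
```

Request:
servo_tool(series=[{"x": -0.07, "y": -0.9, "z": 0, "ax": 0, "ay": 0, "az": -0.15, "jaw": 0.15}, {"x": -0.07, "y": -0.9, "z": 0, "ax": 0, "ay": 0, "az": -0.15, "jaw": 0.15}, {"x": 0, "y": 0, "z": 0, "ax": 0, "ay": 0, "az": 0, "jaw": 0.15}, {"x": 0, "y": 0, "z": 0, "ax": 0, "ay": 0, "az": 0, "jaw": 0.15}])

```text
t: 15.82
eef_pos: [601.4, -130.8, 62.1]
orientation: [0.984, 0.176, 0.002, 0.0]
wrist_force: [3.8, 2.2, 6.3]
finger_gap: 0.204
grip_force: 30.0
```

```bash
python3 crank.py
```

```text
t 15.825 z 62.1 R 62.2 world ang 0.353 crank 0.366 yaw 0.353 Ftan 0.8 Frad 4.4 Fz 6.3 gap 0.204 30.002465566503815 j6 0.82
```

Request:
servo_tool(series=[{"x": -0.03, "y": -0.9, "z": 0, "ax": 0, "ay": 0, "az": -0.15, "jaw": 0.15}, {"x": -0.05, "y": -0.9, "z": 0, "ax": 0, "ay": 0, "az": -0.15, "jaw": 0.15}, {"x": 0, "y": 0, "z": 0, "ax": 0, "ay": 0, "az": 0, "jaw": 0.15}, {"x": 0, "y": 0, "z": 0, "ax": 0, "ay": 0, "az": 0, "jaw": 0.15}])

```text
t: 16.32
eef_pos: [593.1, -115.4, 62.1]
orientation: [0.947, 0.321, 0.002, 0.001]
wrist_force: [3.4, 0.9, 6.8]
finger_gap: 0.204
grip_force: 30.0
```

```bash
python3 crank.py
```

```text
t 16.325 z 62.1 R 62.2 world ang 0.634 crank 0.648 yaw 0.653 Ftan -1.3 Frad 3.3 Fz 6.8 gap 0.204 30.003040049923584 j6 0.54
```

Request:
servo_tool(series=[{"x": -0.05, "y": -0.9, "z": 0, "ax": 0, "ay": 0, "az": -0.15, "jaw": 0.15}, {"x": -0.05, "y": -0.9, "z": 0, "ax": 0, "ay": 0, "az": -0.15, "jaw": 0.15}, {"x": 0, "y": 0, "z": 0, "ax": 0, "ay": 0, "az": 0, "jaw": 0.15}, {"x": 0, "y": 0, "z": 0, "ax": 0, "ay": 0, "az": 0, "jaw": 0.15}])

```text
t: 16.82
eef_pos: [580.9, -103.2, 62.1]
orientation: [0.889, 0.459, 0.002, 0.002]
wrist_force: [5.5, -0.4, 5.1]
finger_gap: 0.205
grip_force: 30.0
```

```bash
python3 crank.py
```

```text
t 16.825 z 62.1 R 62.0 world ang 0.914 crank 0.928 yaw 0.953 Ftan -4.6 Frad 3.0 Fz 5.1 gap 0.205 30.003095938882325 j6 0.25
```

Request:
servo_tool(series=[{"x": -0.05, "y": -0.92, "z": 0, "ax": 0, "ay": 0, "az": -0.15, "jaw": 0.15}, {"x": -0.05, "y": -0.92, "z": 0, "ax": 0, "ay": 0, "az": -0.15, "jaw": 0.15}, {"x": -0.05, "y": -0.92, "z": 0, "ax": 0, "ay": 0, "az": -0.15, "jaw": 0.15}, {"x": 0, "y": 0, "z": 0, "ax": 0, "ay": 0, "az": 0, "jaw": 0.15}, {"x": 0, "y": 0, "z": 0, "ax": 0, "ay": 0, "az": 0, "jaw": 0.15}])

```text
t: 17.45
eef_pos: [555.8, -92.2, 62.1]
orientation: [0.764, 0.645, 0.002, 0.002]
wrist_force: [5.4, 0.3, 4.4]
finger_gap: 0.207
grip_force: 30.0
```

```bash
python3 crank.py
```

```text
t 17.45 z 62.1 R 61.5 world ang 1.36 crank 1.374 yaw 1.403 Ftan -5.2 Frad 1.4 Fz 4.4 gap 0.207 30.00343979205354 j6 -0.2
```

Request:
servo_tool(series=[{"x": -0.06, "y": -0.92, "z": 0, "ax": 0, "ay": 0, "az": -0.15, "jaw": 0.15}, {"x": -0.06, "y": -0.92, "z": 0, "ax": 0, "ay": 0, "az": -0.15, "jaw": 0.15}, {"x": -0.06, "y": -0.92, "z": 0, "ax": 0, "ay": 0, "az": -0.15, "jaw": 0.15}, {"x": 0, "y": 0, "z": 0, "ax": 0, "ay": 0, "az": 0, "jaw": 0.15}, {"x": 0, "y": 0, "z": 0, "ax": 0, "ay": 0, "az": 0, "jaw": 0.15}])

```text
t: 18.08
eef_pos: [528.0, -93.3, 62.1]
orientation: [0.601, 0.799, 0.001, 0.002]
wrist_force: [3.4, -0.4, 5.7]
finger_gap: 0.204
grip_force: 30.0
```

```bash
python3 crank.py
```

```text
t 18.075 z 62.1 R 60.8 world ang 1.82 crank 1.833 yaw 1.853 Ftan -3.2 Frad -1.3 Fz 5.7 gap 0.204 30.003180838830303 j6 -0.67
```

Request:
servo_tool(series=[{"x": -0.07, "y": -0.92, "z": 0, "ax": 0, "ay": 0, "az": -0.15, "jaw": 0.15}, {"x": -0.07, "y": -0.92, "z": 0, "ax": 0, "ay": 0, "az": -0.15, "jaw": 0.15}, {"x": -0.07, "y": -0.92, "z": 0, "ax": 0, "ay": 0, "az": -0.15, "jaw": 0.15}, {"x": 0, "y": 0, "z": 0, "ax": 0, "ay": 0, "az": 0, "jaw": 0.15}, {"x": 0, "y": 0, "z": 0, "ax": 0, "ay": 0, "az": 0, "jaw": 0.15}])

```text
t: 18.7
eef_pos: [504.1, -106.4, 62.1]
orientation: [0.407, 0.913, 0.001, 0.002]
wrist_force: [3.8, 2.9, 7.1]
finger_gap: 0.208
grip_force: 30.0
```

```bash
python3 crank.py
```

```text
t 18.7 z 62.1 R 60.1 world ang 2.273 crank 2.287 yaw 2.302 Ftan -4.8 Frad -0.3 Fz 7.1 gap 0.208 30.001705976610538 j6 -1.16
```

Request:
servo_tool(series=[{"x": -0.07, "y": -0.92, "z": 0, "ax": 0, "ay": 0, "az": -0.15, "jaw": 0.15}, {"x": 0, "y": 0, "z": 0, "ax": 0, "ay": 0, "az": 0, "jaw": 0.15}, {"x": 0, "y": 0, "z": 0, "ax": 0, "ay": 0, "az": 0, "jaw": 0.15}])

```text
t: 19.08
eef_pos: [497.6, -113.2, 62.1]
orientation: [0.338, 0.941, 0.001, 0.002]
wrist_force: [3.2, 1.9, 7.5]
finger_gap: 0.207
grip_force: 30.0
```

```bash
python3 crank.py
```

```text
t 19.075 z 62.1 R 60.0 world ang 2.43 crank 2.444 yaw 2.453 Ftan -3.5 Frad -1.2 Fz 7.5 gap 0.207 30.00152069114847 j6 -1.33
```

Request:
servo_tool(series=[{"x": -0.07, "y": -0.92, "z": 0, "ax": 0, "ay": 0, "az": -0.15, "jaw": 0.15}, {"x": 0, "y": 0, "z": 0, "ax": 0, "ay": 0, "az": 0, "jaw": 0.15}, {"x": 0, "y": 0, "z": 0, "ax": 0, "ay": 0, "az": 0, "jaw": 0.15}])

```text
t: 19.45
eef_pos: [491.3, -122.5, 62.1]
orientation: [0.266, 0.964, -0.002, 0.001]
wrist_force: [-1.7, -4.5, 9.4]
finger_gap: 0.205
grip_force: 30.0
```

```bash
python3 crank.py
```

```text
t 19.45 z 62.1 R 59.7 world ang 2.618 crank 2.632 yaw 2.604 Ftan 4.8 Frad -0.8 Fz 9.4 gap 0.205 30.002007293805946 j6 -1.5
```

The load has reversed, so the corner at about 2.5 is passed. The flat's middle should be near 2.9.

Request:
servo_tool(series=[{"x": -0.05, "y": -0.8, "z": 0, "ax": 0, "ay": 0, "az": -0.13, "jaw": 0.15}, {"x": -0.05, "y": -0.6, "z": 0, "ax": 0, "ay": 0, "az": -0.1, "jaw": 0.15}, {"x": 0, "y": 0, "z": 0, "ax": 0, "ay": 0, "az": 0, "jaw": 0.15}, {"x": 0, "y": 0, "z": 0, "ax": 0, "ay": 0, "az": 0, "jaw": 0.15}])

```text
t: 19.95
eef_pos: [486.2, -134.4, 62.1]
orientation: [0.154, 0.988, -0.001, 0.001]
wrist_force: [0.4, -1.2, 7.5]
finger_gap: 0.205
grip_force: 30.0
```

```bash
python3 crank.py
```

```text
t 19.95 z 62.1 R 59.5 world ang 2.836 crank 2.85 yaw 2.833 Ftan 1.1 Frad -0.8 Fz 7.5 gap 0.205 30.001781655591913 j6 -1.76
```

Request:
servo_tool(series=[{"x": -0.01, "y": -0.25, "z": 0, "ax": 0, "ay": 0, "az": -0.04, "jaw": 0.15}, {"x": 0, "y": 0, "z": 0, "ax": 0, "ay": 0, "az": 0, "jaw": 0.15}, {"x": 0, "y": 0, "z": 0, "ax": 0, "ay": 0, "az": 0, "jaw": 0.45}, {"x": 0, "y": 0, "z": 0, "ax": 0, "ay": 0, "az": 0, "jaw": 0.45}, {"x": 0, "y": 0, "z": 0, "ax": 0, "ay": 0, "az": 0, "jaw": 0.45}, {"x": 0, "y": 0, "z": 0, "ax": 0, "ay": 0, "az": 0, "jaw": 0.45}, {"x": 0, "y": 0, "z": -3, "ax": 0, "ay": 0, "az": 0, "jaw": 0.45}, {"x": 0, "y": 0, "z": -5, "ax": 0, "ay": 0, "az": 0, "jaw": 0.45}, {"x": 0, "y": 0, "z": -5, "ax": 0, "ay": 0, "az": 0, "jaw": 0.45}, {"x": 0, "y": 0, "z": 0, "ax": 0, "ay": 0, "az": 0, "jaw": 0.45}, {"x": 0, "y": 0, "z": 0, "ax": 0, "ay": 0, "az": 0, "jaw": 0.45}])

```text
t: 21.32
eef_pos: [483.8, -135.3, 189.6]
orientation: [0.132, 0.991, 0.0, -0.001]
wrist_force: [0.9, 0.2, -0.5]
finger_gap: 0.45
grip_force: 0.0
```

```bash
python3 - <<'E'
from look import *
from fit import fit
p=look('w9',[('handle',96),('crank',54),('roller',30),('jaw',32)])
for r in imaging.cut_out(p,'stamp')[:2]: print(r['confidence'],r['bbox'],fit(p,r['mask'],391,-150,12))
E
```

```text
[[-0.965, 0.262, -0.003, 483.364], [0.262, 0.965, 0.001, -135.115], [0.003, 0.001, -1.0, 188.802], [0.0, 0.0, 0.0, 1.0]] 21.375 [ 0.7 -0.5 -1.2] 0.44811142672883403 0.0
handle 0.63 [251.2 212.9  40.7  68.6] [ 500.3 -146.4   96. ] [ 500.1 -147.5   41.5   72.1   85.3]
handle 0.6 [257.5 193.9  17.8  26.3] [ 482.  -134.7   96. ] [ 481.  -134.9   16.6   23.5   74.9]
crank 0.58 [253.1 210.8  39.8  70.7] [ 512.3 -148.3   54. ] [ 513.8 -151.7   46.8   85.3   84.1]
crank 0.46 [223.9 106.7  31.2  42.4] [ 387.3 -147.5   54. ] [ 387.8 -147.8   40.7   32.4    2. ]
roller 0.6 [232.9 163.9  35.9  88.7] [ 454.2 -158.8   30. ] [ 434.7 -149.7   35.7   53.    88.4]
jaw 0.82 [231.1 134.   29.6  26.8] [ 418.5 -150.4   32. ] [ 421.5 -149.8   33.5   26.3   85.8]
0.71 [489.6, 65.7, 44.1, 27.8] (array([ 391., -150.,    0.]), np.float64(1.0))
0.62 [223.7, 107.8, 34.8, 41.7] (array([ 3.87014829e+02, -1.49445522e+02, -1.21115881e-02]), np.float64(0.053193869560353546))
```

View pics/w9.png

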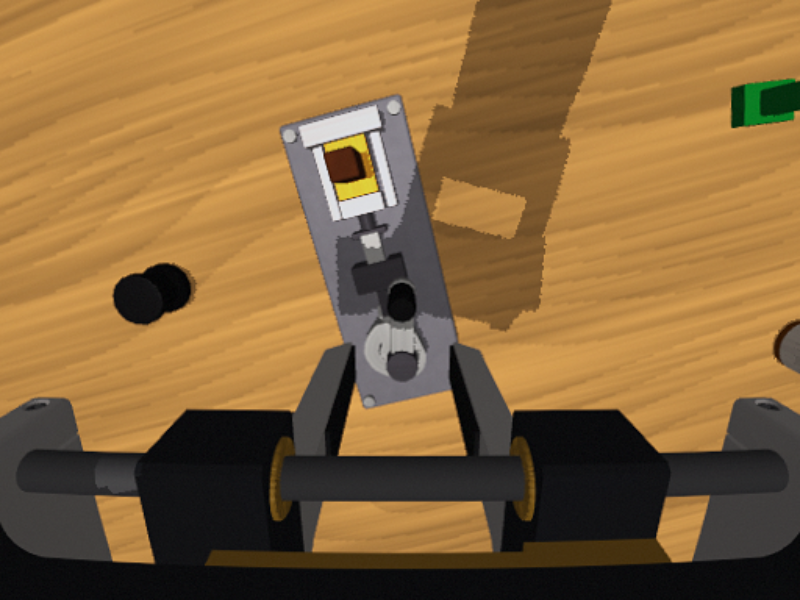

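The stamp is pressed against the fixed jaw, upright and about 4–5 mm off the nest's middle. The crank stayed put at about 2.88 when released, and the robot is clear, so I'll hand in.

```bash
python3 -c "
from rig import order
print(order.finish_job())"
```

```text
the job is handed in; nothing more can be done
None
```

I handed the job in: the stamp stands in the nest held by the jaw, the crank stayed in the cam's flat when I let go, and the arm is clear. The hand-in returned no verdict.

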